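# Start the spice grinder: bar key, then large round key

## Task

Start the spice grinder on the quartz ledge: press its bar-shaped key all the way down and let it spring back up, and then press the larger of its two round keys all the way down and let it spring back up. Press only one key at a time, and do not press the small round key at all.

Things in the scene. Friction and masses are not known exactly. Their poses are not given: they have to be found in the camera images.
- grinder: Spice grinder: black console fixed to the ledge, 200 mm deep (x) by 240 mm wide (y), flat deck 60 mm above its origin, which is under its middle; z up, -x is the front, with the keys. A clear drum, radius 48 mm (foot 52), top 40 mm above the deck, stands at x = +42 mm. Loose small jar and cork lid at the rear corners. Its place and yaw vary.
- barkey_top (a point): Centre of the top of the bar-shaped steel key, 18 by 42 mm (long along y), 14 mm above the deck. The three keys stand in a row along y at x = -62 mm of the grinder, 68 mm apart; which is left, middle or right varies. Each goes 8 mm straight down against a spring (0.8 N to start, 4 N at the hard stop) and springs back when let go. The point moves with its key.
- largekey_top (a point): Centre of the top face of the larger round steel key, 36 mm in diameter, top 14 mm above the same deck, same 8 mm travel and spring. This point moves down with its key; z is up.
- smallkey_top (a point): Centre of the top face of the small round steel key, 20 mm in diameter, top 14 mm above the same deck, same travel and spring: the key to leave unpressed. This point moves down with its key; z is up.

How it is judged:
On the way, in this order (a step that is already met when the one before it is completed fails the run):
1. the bar-shaped key is pressed down, the larger round key being up (distance of barkey_top from where it was at the start of the episode above 0.0055 m and distance of largekey_top from where it was at the start of the episode below 0.002 m), for 0.05 s.
2. the bar-shaped key has sprung back up, the larger round key still being up (distance of each of barkey_top, largekey_top from where it was at the start of the episode below 0.002 m), for 0.05 s.
3. the larger round key is pressed down, the bar-shaped key being up (distance of largekey_top from where it was at the start of the episode above 0.0055 m and distance of barkey_top from where it was at the start of the episode below 0.002 m), for 0.05 s.
At the end, for the whole second after the job is handed in: All three keys are back up, each within 2 mm of its starting height, after the bar-shaped key and then the larger round key have each been pressed down by more than 5.5 mm of their 8 mm (all of step 2 and distance of smallkey_top from where it was at the start of the episode below 0.002 m); the robot touches nothing.
It fails at once if the small round key is pressed (more than 3 mm down) (distance of smallkey_top from where it was at the start of the episode above 0.003 m).
It fails at once if the bar-shaped key and the larger round key are both pressed (more than 3 mm down) at once (distance of each of barkey_top, largekey_top from where it was at the start of the episode above 0.003 m).
It also fails if it takes over 32 s, if anything falls off the work surface, if the arm or the gripper's body presses on something with over 40 N, if the wrist force passes 120 N, or if a joint passes its speed limit or range.

## Robot

A 6-joint arm with a two-finger parallel gripper is mounted at the origin on the work surface. World frame = base frame: x ahead of the robot, y to its left, z up, the work surface at z = 0. Lengths are in m, angles in rad, forces in N, time in s.
With the tool pointing down it reaches from about 0.375 to 0.975 m from the base axis. Payload 3.8 kg.
Tool frame: the origin (TCP) lies midway between the tips of the shut fingers; the grasp point (between the pads) lies 19 mm behind it; z points along the fingers, y is the line along which they close (so a half turn about z gives the same grasp; the last joint's range is limited). The gripper opens to 88 mm and grips with 3 to 60 N. Pads are 18 mm wide; open, the fingers measure 123 mm over their backs; the gripper's body (75 mm by 187 mm) begins 45 mm behind the grasp point.
Start: joints at [-1.333, 0.264, 1.604, -0, 1.274, -0.037], TCP at [0.183, -0.65, 0.239] pointing down, gripper open.
Joint ranges: [-2.63, 2.63], [-0.94, 2.18], [0.31, 2.57], [-1.31, 4.45], [0, 2.66], [-2.55, 2.55]. Speed limits (rad/s): [2.57, 2.57, 3.14, 3.14, 3.14, 3.14].

## Interface

Orientations are given as a rotation vector (axis times angle).
In Python, from cell import manip, inverse_kinematics, cams, order gives the robot as it stands. Calls block until the motion is done:
- manip.move_pose(position, orientation): joint-space move of the TCP to a pose.
- manip.move_linear(position, rate=0.15, rot=None): straight line of the TCP; rot=None keeps the orientation; rate is the mean speed in m/s.
- manip.set_joints(angles): joint-space move.
- manip.set_gripper(opening, force=None): finger opening in m; force is the grip in N (None keeps the last); returns when the fingers have stopped.
- manip.dwell(seconds).
- inverse_kinematics(position, orientation): joint angles nearest the present ones, or None.
- manip.state(): the state.
- cams.capture(name): name is "scene" or "top"; returns a dict with "image" (384x512x3 uint8, blue, green, red), "z_map" (384x512 float32, m along the optical axis (not along the pixel's ray), 0 where there is no reading), "intrinsics" (3x3 intrinsics, pixels), "position" and "orientation" of the camera in the world. Camera axes: x right, y down, z forward; pixel columns grow to the right and rows downward; lengths in m; the calibration is good to about 2 mm. A picture is of the moment at which its call begins.
A pose or a line that the arm cannot do raises manip.IKError and nothing moves.
- order.close_job(): hands the job in; it is judged then, once.
The state is a dict: "clock": time; "joint_pos": joint angles; "joint_velocities": joint speeds; "tau": joint torques, N m; "tool_pos": TCP position; "tcp_rot": TCP orientation; "contact_force": force on the tool from outside, world axes, zero at the start; "moment": the same for the moment, N m; "gripper_width": finger opening in m; "grasp_force": force on a finger pad.
Only numpy, scipy, OpenCV 4.12 (cv2) and the standard library are available. Lean on these libraries where they do the work, as an engineer would, in place of code of your own. Each camera call takes 0.05 s, during which the arm holds its last target. There are 200 camera calls.

## Working session

There is one attempt and no reset: what is moved stays moved. The work goes in short steps, each a Python script; the robot and the scene stay as the last script left them, time stands still between calls to the robot, and variables do not carry over. Pictures are saved under pics/ and viewed, at most 10 in all, crops included, and the job is handed in when it is done.

```bash
mkdir -p pics
python3 - <<'E'
from cell import manip,cams
import cv2,numpy as np
for n in("scene","top"):
    c=cams.capture(n);cv2.imwrite(f"pics/{n}0.png",c["image"]);np.savez(f"{n}0.npz",**c)
    print(n,c["position"],c["orientation"],c["intrinsics"])
s=manip.state();print(s["clock"],s["tcp_rot"],s["gripper_width"])
E
```

```text
scene [0.95586029 0.42912941 0.57731904] [-1.01241067 -2.41667302  1.08123071] [[480.62439248   0.         258.38421705]
 [  0.         480.62439248 198.28530209]
 [  0.           0.           1.        ]]
top [0.43091885 0.03728465 0.80287819] [-2.14071866  2.15856505 -0.18383143] [[494.80966425   0.         254.75311379]
 [  0.         494.80966425 190.08491119]
 [  0.           0.           1.        ]]
0.1 [-3.11005378e+00 -4.29984418e-01  3.77667085e-04] 0.08801427256845569
```

View pics/top0.png

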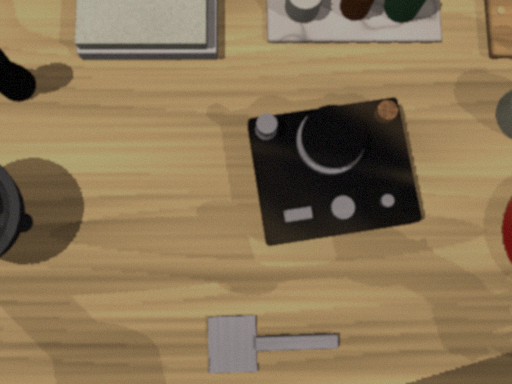

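View pics/scene0.png

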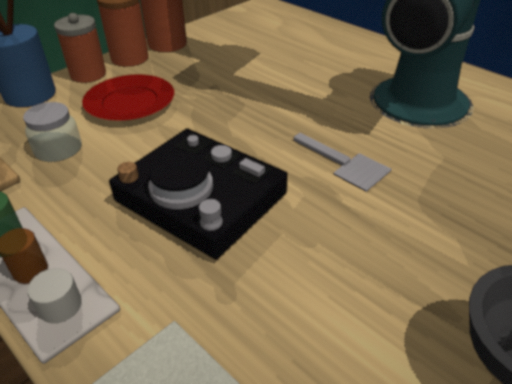

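The top view shows bar key at (298,214), large key at (343,207) and small key at (388,201). The scene view agrees: small (193,140), large (221,153), bar (252,168).

```bash
cat > h.py <<'E'
import cv2,numpy as np
from scipy.spatial.transform import Rotation as R
def cast(c,px,z):
    d=R.from_rotvec(c["orientation"]).apply(np.linalg.inv(c["intrinsics"])@[px[0],px[1],1]);p=c["position"]
    return p+d*(z-p[2])/d[2]
def depthpt(c,px):
    u,v=np.round(px).astype(int);z=np.median(c["z_map"][v-1:v+2,u-1:u+2])
    return c["position"]+R.from_rotvec(c["orientation"]).apply(np.linalg.inv(c["intrinsics"])@[px[0],px[1],1]*z)
def keys(c,guess):
    m=(c["image"].min(2)>85).astype(np.uint8)
    n,l,s,cen=cv2.connectedComponentsWithStats(m)
    return [(cen[l[g[1],g[0]]],s[l[g[1],g[0]]]) for g in guess]
E
python3 - <<'E'
from h import *
for n,g in(("top",[(298,214),(343,207),(388,201)]),("scene",[(252,166),(221,152),(193,139)])):
    c=dict(np.load(n+"0.npz"))
    for cen,s in keys(c,g): print(n,cen.round(1),s,depthpt(c,cen).round(4),cast(c,cen,.074).round(4))
    if n=="top":
        for p in[(320,228),(300,185),(370,180),(200,200)]:print(p,depthpt(c,p).round(4))
E
```

```text
top [297.8 214. ] [284 207  28  15 308] [ 0.5072 -0.0394  0.0745] [ 0.5072 -0.0394  0.074 ]
top [342.8 207. ] [332 196  23  23 421] [ 0.5171 -0.1067  0.0741] [ 0.5171 -0.1067  0.074 ]
top [387.3 200.1] [382 194  12  13 118] [ 0.5267 -0.1732  0.0759] [ 0.527  -0.1737  0.074 ]
(320, 228) [ 0.4872 -0.0738  0.0604]
(300, 185) [ 0.553  -0.0453  0.06  ]
(370, 180) [ 0.56   -0.1527  0.0602]
(200, 200) [5.391e-01 1.123e-01 2.000e-04]
scene [252.  165.3] [240 159  24  14 183] [ 0.5081 -0.036   0.0719] [ 0.51   -0.0341  0.074 ]
scene [239.6 254.4] [    0    77   512   307 92219] [ 0.6183  0.0455 -0.0017] [0.6624 0.0957 0.074 ]
scene [192.5 138.5] [188 135  10   8  62] [ 0.5289 -0.1694  0.0727] [ 0.5299 -0.1679  0.074 ]
```

Run:
```python
from h import *
from cell import manip,inverse_kinematics
c=dict(np.load("scene0.npz"))
for p in [(80,20),(124,3),(163,3),(20,32),(10,8),(120,30)]:print(p,depthpt(c,p).round(3))
Y=np.array([-.0198,.1343,0]);Y/=np.linalg.norm(Y)
for s in(1,-1):
    z=np.array([0,0,-1.]);y=s*Y
    r=R.from_matrix(np.c_[np.cross(y,z),y,z]).as_rotvec()
    print(s,r,inverse_kinematics([.507,-.039,.15],r),inverse_kinematics([.183,-.65,.36],manip.state()["tcp_rot"]))
```

```text
(80, 20) [ 0.455 -0.666  0.134]
(124, 3) [ 0.359 -0.619  0.16 ]
(163, 3) [ 0.248 -0.62   0.131]
(20, 32) [ 0.596 -0.67   0.147]
(10, 8) [ 0.601 -0.664  0.202]
(120, 30) [ 0.377 -0.63   0.096]
1 [ 0.2297227  -3.13318239 -0.        ] [-1.25759247e-01  2.35560147e-02  2.04866081e+00 -4.44089210e-16
  1.06937583e+00 -1.84293223e+00] [-1.33322203e+00  2.19733795e-01  1.43916890e+00 -4.39412852e-05
  1.48465974e+00 -3.71925141e-02]
-1 [3.13318239 0.2297227  0.        ] [-1.25759247e-01  2.35560147e-02  2.04866081e+00 -8.88178420e-16
  1.06937583e+00  1.29866042e+00] [-1.33322203e+00  2.19733795e-01  1.43916890e+00 -4.39412852e-05
  1.48465974e+00 -3.71925141e-02]
```

```bash
cat >> h.py <<'E'
BAR=np.array([.5077,-.0382]);LARGE=np.array([.5176,-.1057]);ROT=[3.13318239,0.2297227,0]
def press(manip,xy):
    manip.move_linear([*xy,.080],rate=.1)
    f0=manip.state()["contact_force"][2]
    for z in np.arange(.075,.0625,-.001):
        manip.move_linear([*xy,z],rate=.03)
        s=manip.state();f=s["contact_force"][2]-f0;print(round(z,4),s["tool_pos"].round(4),round(f,2))
        if f>5.5:break
    manip.dwell(.15);print(manip.state()["contact_force"].round(2))
    manip.move_linear([*xy,.105],rate=.1);manip.dwell(.2);print(manip.state()["clock"])
E
python3 - <<'E'
from h import *
from cell import manip,cams
manip.move_linear([.183,-.65,.36],rate=.2)
manip.set_gripper(0)
manip.move_pose([*BAR,.2],ROT)
manip.move_linear([*BAR,.105],rate=.15)
s=manip.state();print(s["clock"],s["tool_pos"],s["gripper_width"],s["contact_force"])
c=cams.capture("scene");cv2.imwrite("pics/s1.png",cv2.resize(c["image"][60:260,100:360],None,fx=3,fy=3))
E
```

```text
5.4583 [ 0.50833881 -0.03842652  0.10560431] 0.0008429014712569517 [ 0.24385055  0.84030509 -0.30737162]
```

View pics/s1.png

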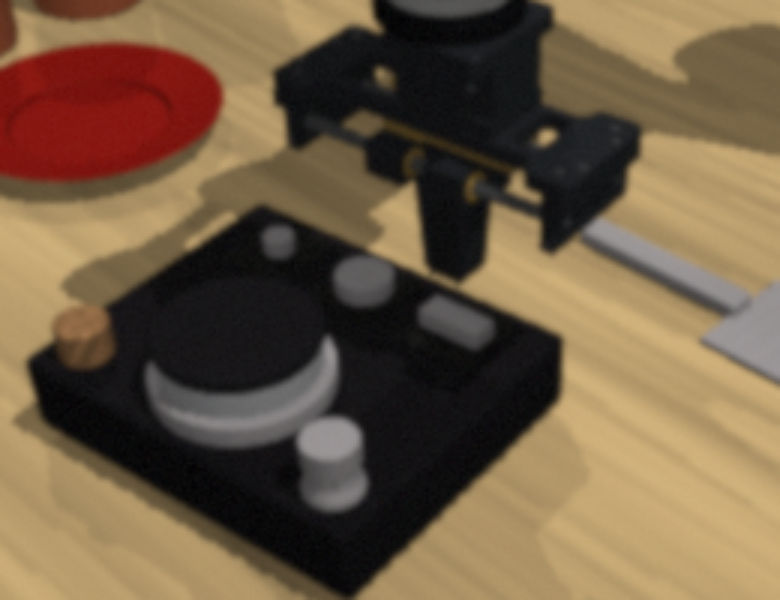

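The crop shows the shut fingertips at about (457,275), above the bar key at (457,322). That fits a 30 mm hover, so I'll press.

Run:
```python
from h import *
from cell import manip
press(manip,BAR)
```

```text
0.075 [ 0.5078 -0.0382  0.0751] -1.25
0.074 [ 0.508  -0.0383  0.0743] -0.17
0.073 [ 0.508  -0.0382  0.0732] 0.65
0.072 [ 0.508  -0.0382  0.0721] 1.0
0.071 [ 0.508  -0.0383  0.0711] 0.66
0.07 [ 0.508  -0.0382  0.0701] 1.77
0.069 [ 0.5079 -0.0382  0.0691] 1.58
0.068 [ 0.5079 -0.0382  0.0681] 2.39
0.067 [ 0.5079 -0.0382  0.0671] 2.52
0.066 [ 0.508  -0.0382  0.0664] 5.0
0.065 [ 0.508  -0.0382  0.0662] 11.87
[-2.19  0.29 10.99]
9.625
```

The bar key reached its hard stop at z = 0.066 (8 mm of travel) and was released. Next is the large key.

Run:
```python
from h import *
from cell import manip,cams
manip.move_linear([*LARGE,.105],rate=.1)
press(manip,LARGE)
manip.move_linear([.40,-.12,.22],rate=.15);manip.dwell(.3)
for n,g in(("scene",[(252,164),(221,151),(193,139)]),):
    c=cams.capture(n);print([depthpt(c,p)[2].round(4) for p in g])
print(manip.state()["clock"],manip.state()["contact_force"].round(2))
```

```text
0.075 [ 0.5177 -0.1057  0.0751] -0.48
0.074 [ 0.5179 -0.1058  0.0743] 0.77
0.073 [ 0.5179 -0.1058  0.0732] 0.11
0.072 [ 0.5179 -0.1058  0.0721] 0.75
0.071 [ 0.5178 -0.1058  0.0711] 1.23
0.07 [ 0.5178 -0.1058  0.0701] 2.04
0.069 [ 0.5178 -0.1058  0.0691] 2.2
0.068 [ 0.5178 -0.1058  0.0681] 3.81
0.067 [ 0.5178 -0.1058  0.0671] 3.74
0.066 [ 0.5179 -0.1058  0.0664] 6.4
[ 0.53 -0.26  6.57]
14.3167
[np.float64(0.0721), np.float64(0.0728), np.float64(0.0736)]
15.9167 [0.6  0.44 0.15]
```

All three keys read as up, and the arm is clear of the grinder.

```bash
python3 -c "
from cell import order;print(order.close_job())"
```

```text
the job is handed in; nothing more can be done
None
```

I pressed the bar key and then the large round key down to their hard stops. Both sprang back up, the small key was never touched, and the job was handed in at about 16 s of the 32 s limit; no verdict was returned.

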